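Break the lid stay and let the optics case shut

TASK

The lid of the aluminium optics case stands open, propped by the locked folding stay on the right-hand side of the case. Push the stay's knuckle through with its thumb knob so that the stay unlocks, then take the lid by its pull and lower it gently until it is fully shut, without ever letting it fall or slam. Leave the objectives standing in the case, do not disturb the things round about, and let go of the lid at the end.

Things in the scene. Friction and masses are not known exactly. Their poses are not given: they have to be found in the camera images.
- case: aluminium optics case fixed to the bench: open-topped box 170 mm deep (x), 240 mm wide (y), 104 mm tall, walls 6 mm. Origin: centre of its underside, z up; its -x side is the front and looks towards the robot (turned up to 0.3 rad). The lid hinge runs along y on the far rim; the lid stay is outside the -y wall (right-hand side seen from the robot).
- hinge (a point): middle of the lid's hinge axis, at (85, 0, 109) mm in the case frame; the axis is parallel to the case's y. The lid is an aluminium slab 10 mm thick, 240 mm wide, 172 mm from the hinge axis to its free edge, about 0.3 kg; its free edge carries the pull.
- pull (a point): centre of the T-shaped pull: round bar, 16 mm diameter, 46 mm long, parallel to the case's y, in the lid's plane, 204 mm from the hinge axis, 32 mm beyond the lid's edge, on a neck 22 mm wide. Pinched by its two ends it turns between the pads as the lid swings. Lid open: 35 mm in front of the hinge, 310 mm over the bench. Lid shut: 34 mm out in front of the case, 109 mm over the bench.
- lid (a joint): how far the lid has been lowered, rad: 0 standing open (80 degrees up from shut, leaning slightly to the front), 1.40 fully shut. Hinge friction keeps the lid standing, with the stay unlocked, while it is lowered less than 0.2 rad (knuckle folded less than about 0.9 rad); lowered beyond some 0.3 to 0.5 rad it falls shut by itself unless it is held.
- stay_upper (a joint): fold of the stay's knuckle, rad: 0 on its stop, locked over-centre (knuckle 8 mm above the straight line between the end pivots), 0.175 dead straight; beyond that it is broken (unlocked, free to fold; past 0.3 it is surely so), about 2.4 with the lid shut. No spring, a little friction: 1 to 3 N at the knob push it through.
- knob (a point): centre of the thumb knob on the stay's knuckle: black cylinder, 20 mm diameter, 26 mm long, parallel to the case's y, standing out to -y (its near end 23 mm, its middle 36 mm outside the case wall; the links run 2 to 10 mm outside the wall). It swings about the stay's foot; to break the stay push it down and to the rear (case -z and +x), square to the lower link.
- stay_foot (a point): on the axis (parallel to y) of the lower link's pivot on the case, level in y with the knob's middle, at (-67, -156, 79) mm in the case frame. The lower link, a steel bar 12 mm wide, 3 mm thick, runs from here to the knuckle, 88 mm; locked, it rises to the rear. The equally long upper link runs on to the lid's side, 80 mm from the hinge axis.
- objective_40: microscope objective standing loose on the floor of the case, 46 mm tall; origin at its underside, z up. Stays where it is.
- objective_100: microscope objective standing loose on the floor of the case, 43 mm tall; origin at its underside, z up. Stays where it is.
- objective_10: microscope objective standing loose on the floor of the case, 38 mm tall; origin at its underside, z up. Stays where it is.
- grease_jar: bystander on the bench: a squat round jar with a dark screw lid, 46 mm across, 34 mm tall; origin at its underside. Not to be moved.
- cleaner_bottle: bystander on the bench: a small amber dropper bottle, 37 mm across, 99 mm tall; origin at its underside. Not to be moved.
- filter_2: bystander on the bench: a flat round glass filter in a black ring, 45 mm across, 8 mm tall; origin at its underside. Not to be moved.
- eyepiece_2: bystander on the bench: a black microscope eyepiece, 35 mm across, 46 mm tall; origin at its underside. Not to be moved.

How it is judged:
On the way, in this order (a step that is already met when the one before it is completed fails the run):
1. the stay's knuckle is pushed through (fold over 0.3 rad) while the lid still stands up (lowered less than 0.7 rad) (value of joint stay_upper above 0.3 rad and value of joint lid below 0.7 rad), for 0.1 s.
2. the lid is shut (lowered more than 1.36 rad) (value of joint lid above 1.36 rad), for 0.2 s.
At the end, for the whole second after the job is handed in: The lid is fully shut (lowered at least 1.36 of its 1.40 rad, a gap under 9 mm at the pull), at rest and let go of; the three objectives still stand upright in the case (within 0.6 rad); the bystanders are where they stood, within 30 mm (value of joint lid above 1.36 rad and velocity of joint lid between -0.1 and 0.1 rad/s and contact force between the fingers and lid below 0.1 N and angle between each of objective_40, objective_100, objective_10's own z axis and vertical below 0.6 rad); the robot touches nothing.
It fails at once if the lid falls or is slammed (it swings shut faster than 3 rad/s) (velocity of joint lid above 3 rad/s).
It fails at once if an objective in the case is knocked over (angle between any of objective_40, objective_100, objective_10's own z axis and vertical above 0.6 rad).
It fails at once if a bystander on the bench is moved more than 30 mm or knocked over (distance of any of grease_jar, cleaner_bottle, filter_2, eyepiece_2 from where it was at the start of the episode above 0.03 m or angle between any of grease_jar, cleaner_bottle, filter_2, eyepiece_2's own z axis and vertical above 0.6 rad).
It also fails if it takes over 56 s, if anything falls off the work surface, if the arm or the gripper's body presses on something with over 40 N, if the wrist force passes 120 N, or if a joint passes its speed limit or range.

ROBOT

A 7-joint arm with a two-finger parallel gripper is mounted at the origin on a cart in front of the work surface, level with it; the furniture and walls round the work are solid. World frame = base frame: x ahead of the robot, y to its left, z up, the work surface at z = 0. Lengths are in m, angles in rad, forces in N, time in s.
With the tool pointing down it reaches from about 0.425 to 0.825 m from the base axis. Payload 3.6 kg.
Tool frame: the origin (TCP) lies midway between the tips of the shut fingers; the grasp point (between the pads) lies 19 mm behind it; z points along the fingers, y is the line along which they close (so a half turn about z gives the same grasp; the last joint's range is limited). The gripper opens to 93 mm and grips with 3 to 60 N. Pads are 15 mm wide; open, the fingers measure 128 mm over their backs; the gripper's body (75 mm by 188 mm) begins 65 mm behind the grasp point.
Start: joints at [1.294, 0.615, -0.013, 1.423, 0.008, 1.103, -0.04], TCP at [0.161, -0.63, 0.219] pointing down, gripper open.
Joint ranges: [-3.12, 3.12], [-0.3, 2.06], [-1.34, 1.32], [0.26, 2.42], [-1.36, 4.5], [0.01, 1.98], [-2.84, 2.84]. Speed limits (rad/s): [2.79, 2.79, 3.14, 3.14, 3.14, 3.14, 3.14].

INTERFACE

Orientations are given as a unit quaternion [x, y, z, w].
In Python, from rig import readout, optics, job gives the robot as it stands. The module is installed in compiled form; this text tells all that it offers.
- The arm moves only by the tool step_arm, never from a script. Its argument "rows" is one flat list of numbers, 5 for each row, row after row: the gripper command: -1 is shut, 1 is fully open, values between are in proportion, then the shift along the tool's x, y, z in cm, then the turn about the tool's z in degrees. A call has 1 to 10 rows; each row shifts and turns the commanded pose from where the row before left it, along the tool's axes as they then stand; what a row does not reach is not made up. A row lasts 1/8 s, in which the tool goes at most 62.5 mm and 10.7 degrees, less where a joint would pass 70% of its speed; a pose out of reach is approached as far as the arm can. A call is refused whole if a number of a shift passes 6.25 or a number of a turn 10.7, either way. A call with a gripper value outside its range is refused whole. The fingers move at their own pace and stop on an object; the grip force is fixed at half the most. Time passes only in rows, so rows that do not move let the fingers close. It gives the time, the measured TCP pose, the force, the opening and the grip force at its end, in the units of the state.
- readout.state(): the state, without advancing time (a new reading comes with each control period).
- optics.read_camera(name): name is "scene" or "side" or "wrist"; returns a dict with "img" (384x512x3 uint8, blue, green, red), "fovy" (degrees; the focal length in pixels is half the picture's height over the tangent of half this angle, whatever the lens; pixels are square), "cx", "cy" (the principal point, pixels), "T" (4x4, takes a point from camera to world coordinates). Camera axes: x right, y up, looking along -z (the intrinsics and any distortion apply to the point x, -y, -z); pixel columns grow to the right and rows downward; lengths in m; the calibration is good to about 2 mm. A picture is of the moment at which its call begins. There is no depth.
- job.sign_off(): hands the job in; it is judged then, once.
The state is a dict: "clock": time; "q": joint angles; "joint_vel": joint speeds; "effort": joint torques, N m; "tcp_pos": TCP position; "eef_rot": TCP orientation; "wrist_force": force on the tool from outside, world axes, zero at the start; "wrist_torque": the same for the moment, N m; "width": finger opening in m; "grip_force": force on a finger pad.
Only numpy, scipy, OpenCV 4.12 (cv2) and the standard library are available. Lean on these libraries where they do the work, as an engineer would, in place of code of your own. Each camera call takes 0.05 s, during which the arm holds its last target. There are 200 camera calls.

## Working session

There is one attempt and no reset: what is moved stays moved. The work goes in short steps, Python scripts to look and compute and a tool call to move; the robot and the scene stay as the last step left them, time stands still between calls to the robot, and variables do not carry over. Pictures are saved under pics/ and viewed, at most 10 in all, crops included, and the job is handed in when it is done.

Besides the shell and the picture viewer there is one more tool, called after "Emit:" in YAML: its name, and indented under it one key for each argument. step_arm: Moves the arm, as the interface text tells. Its arguments: {"type":"object","properties":{"rows":{"type":"array"}},"required":["rows"]}

```bash
mkdir -p pics
cat > h.py <<'E'
import numpy as np,cv2
from rig import readout,optics,job
def grab(n,f):
    c=optics.read_camera(n); cv2.imwrite('pics/'+f,c['img']); np.savez('pics/'+f+'.npz',fovy=c['fovy'],cx=c['cx'],cy=c['cy'],T=c['T'])
    return c
E
python3 - <<'E'
from h import *
print(readout.state())
for n in('scene','side','wrist'):
    c=grab(n,n+'1.png'); print(n,{k:v for k,v in c.items() if k!='img'})
a=[cv2.imread('pics/%s1.png'%n) for n in('scene','side')]
cv2.imwrite('pics/both.png',cv2.resize(np.vstack(a),None,fx=.78,fy=.78))
E
```

```text
{'clock': 0.0, 'q': array([ 1.29450885,  0.6159158 , -0.0126184 ,  1.42489272,  0.00809989,
        1.10338416, -0.04034812]), 'joint_vel': array([ 3.87072089e-04,  2.84676002e-04, -1.30826796e-03,  5.59115444e-04,
        1.34645341e-05,  7.91558610e-04,  1.07527447e-04]), 'effort': array([ 5.62451828e-05, -4.58939624e+01,  2.08983393e-01, -1.65747124e+01,
       -6.11252943e-02,  2.04813568e-02,  2.22191361e-04]), 'tcp_pos': array([ 0.1604936 , -0.62906038,  0.21748543]), 'eef_rot': array([ 9.92202630e-01,  1.24628711e-01, -1.76245044e-04, -1.26270733e-03]), 'wrist_force': array([ 0.15778802, -0.4293777 ,  0.87056818]), 'wrist_torque': array([ 0.02617814,  0.05457788, -0.02417147]), 'grip_force': 0.0, 'width': 0.09274628782434216}
scene {'fovy': 47.31422985995429, 'cx': 257.10487558672554, 'cy': 189.35397932996386, 'T': array([[ 0.48370471,  0.55225651, -0.67900111, -0.53547334],
       [-0.87521254,  0.31027745, -0.37112117, -0.5507679 ],
       [ 0.00572465,  0.77378334,  0.63342448,  1.21696211],
       [ 0.        ,  0.        ,  0.        ,  1.        ]])}
side {'fovy': 50.61170254793673, 'cx': 259.86839696502255, 'cy': 200.9277276947673, 'T': array([[-0.49436694,  0.5443774 , -0.67768324, -0.29437967],
       [-0.86924033, -0.30533577,  0.38883327,  0.49510281],
       [ 0.00475111,  0.78129592,  0.6241427 ,  0.95045312],
       [ 0.        ,  0.        ,  0.        ,  1.        ]])}
wrist {'fovy': 69.0032671733714, 'cx': 257.4739207460757, 'cy': 193.3218745596876, 'T': array([[ 0.24716494,  0.93549632,  0.25249976,  0.22961558],
       [-0.96897041,  0.23927469,  0.06199976, -0.61120371],
       [-0.00241626, -0.25998896,  0.96560856,  0.38287954],
       [ 0.        ,  0.        ,  0.        ,  1.        ]])}
```

View pics/both.png

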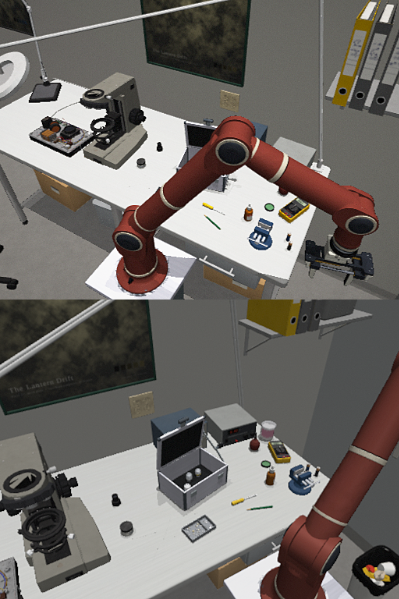

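Run:
```python
import cv2,numpy as np
a=cv2.imread('pics/side1.png')[135:275,190:310];b=cv2.imread('pics/scene1.png')[135:275,225:305]
cv2.imwrite('pics/crop1.png',cv2.resize(np.hstack([a,b]),None,fx=4,fy=4,interpolation=cv2.INTER_CUBIC))
```

```text
(no output)
```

View pics/crop1.png

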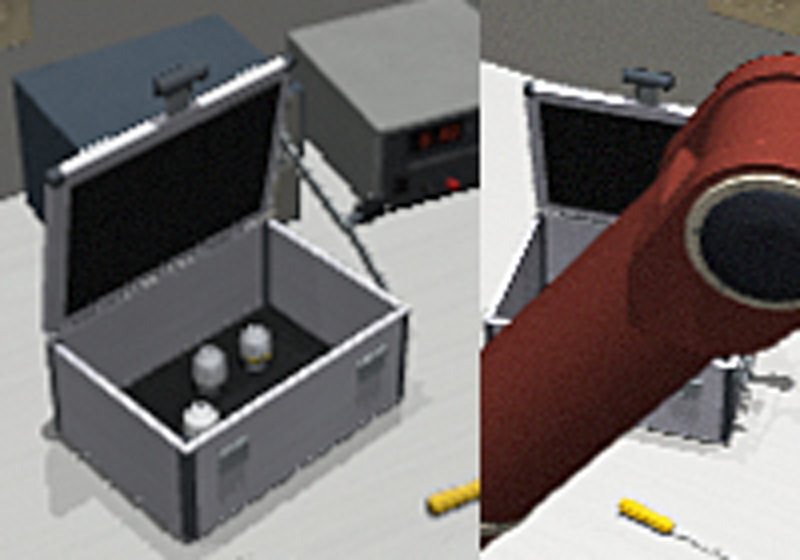

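```bash
cat >> h.py <<'E'
def proj(f,P):
    d=np.load('pics/'+f+'.png.npz');T=d['T'];p=np.linalg.inv(T)@np.append(P,1)
    fl=192/np.tan(np.radians(d['fovy'])/2)
    return np.array([d['cx']+fl*p[0]/-p[2],d['cy']+fl*-p[1]/-p[2]])
def Rz(a): return np.array([[np.cos(a),-np.sin(a),0],[np.sin(a),np.cos(a),0],[0,0,1]])
def cw(p,P): return Rz(p[2])@np.array(P)+np.array([p[0],p[1],0])
E
cat > fit.py <<'E'
from h import *
from scipy.optimize import least_squares
k=.175
# locked knob: foot(-67,79), upper attach on lid 80mm from hinge at 80deg
A=np.array([-67,79.]);B=np.array([85-80*np.cos(np.radians(80)),109+80*np.sin(np.radians(80))])
m=(A+B)/2;d=np.linalg.norm(B-A);u=(B-A)/d;n=np.array([-u[1],u[0]]);K=m+8*n
print('knob case',K,d,np.linalg.norm(K-A))
o=[('side1',(236.75,270.2),(-85,120,0)),('side1',(236.4,246.5),(-85,120,104)),('side1',(290.3,236),(-85,-120,0)),('side1',(292,212.5),(-85,-120,104)),
('side1',(235,155),(50,0,310)),('side1',(282,187.7),(K[0],-156,K[1])),
('scene1',(287.5,245.2),(-85,-120,0)),('scene1',(267,155),(50,0,310)),('scene1',(288.7,226),(-85,-120,104))]
f=lambda p:np.concatenate([proj(c,cw(p,np.array(P)/1e3))-np.array(x) for c,x,P in o])
r=least_squares(f,[.6,.0,0],loss='soft_l1');print(r.x);print(f(r.x).reshape(-1,2).round(1))
p=r.x
for n,P in dict(knob=(K[0],-156,K[1]),pull=(50,0,310),pullshut=(-119,0,109),foot=(-67,-156,79)).items(): print(n,cw(p,np.array(P)/1e3))
E
python3 fit.py
```

```text
knob case [ -2.89612273 139.67685969] 175.80657989278686 88.2665756863815
[0.5826847  0.0380951  0.23506314]
[[ 0.3  0.6]
 [-0.4  0.3]
 [ 0.4 -1.6]
 [ 0.4 -1.6]
 [-0.  -1.3]
 [ 0.5 -1.2]
 [-1.   0.6]
 [-0.6 -1.2]
 [-0.8  0. ]]
knob [ 0.61620131 -0.11428936  0.13967686]
pull [0.63130969 0.04974032 0.31      ]
pullshut [0.46695725 0.01037948 0.109     ]
foot [ 0.55386031 -0.12921944  0.079     ]
```

Emit:
step_arm:
  rows: [-1,0,0,-4,0,-1,0,0,-4,0,-1,5.9,-2.2,0,0,-1,5.9,-2.2,0,0,-1,5.9,-2.2,0,0,-1,5.9,-2.2,0,0,-1,5.9,-2.2,0,0,-1,5.9,-2.2,0,0,-1,5.8,-2.1,0,0,-1,0,0,0,0]

```text
clock: 1.4
tcp_pos: [0.5253, -0.3743, 0.2975]
eef_rot: [0.991, 0.131, 0.001, -0.003]
wrist_force: [-0.3, -0.3, 0.7]
width: 0.0014
grip_force: 0.0
```

Emit:
step_arm:
  rows: [-1,0,0,0,-9.9,-1,0,0,0,-9.9,-1,0,0,0,-9.9,-1,0,0,0,-9.9,-1,0,0,0,-9.9,-1,0,0,0,-9.9,-1,0,0,0,-9.9,-1,0,0,0,-9.9,-1,0,0,0,-9.9,-1,0,0,0,0]

```text
clock: 2.65
tcp_pos: [0.5185, -0.3825, 0.2982]
eef_rot: [0.621, 0.784, -0.0, -0.001]
wrist_force: [-0.7, 0.1, 0.1]
width: 0.0005
grip_force: 0.0
```

Run:
```python
from h import *
s=readout.state();print(s['clock'],s['q'],s['tcp_pos'],s['eef_rot'],s['width'],s['wrist_force'])
a=grab('scene','scene2.png')['img'][130:270,220:320];b=grab('side','side2.png')['img'][135:275,210:310]
cv2.imwrite('pics/crop2.png',cv2.resize(np.hstack([a,b]),None,fx=4,fy=4,interpolation=cv2.INTER_CUBIC))
```

```text
2.65 [ 0.84544487  0.58243271 -0.44753186  1.30408784  0.24942259  1.31078256
  0.62867701] [ 0.51847002 -0.38250944  0.29816769] [ 6.21230536e-01  7.83627598e-01 -3.78405148e-04 -5.15349206e-04] 0.00047090877157328543 [-0.65972705  0.13201941  0.10481399]
```

View pics/crop2.png

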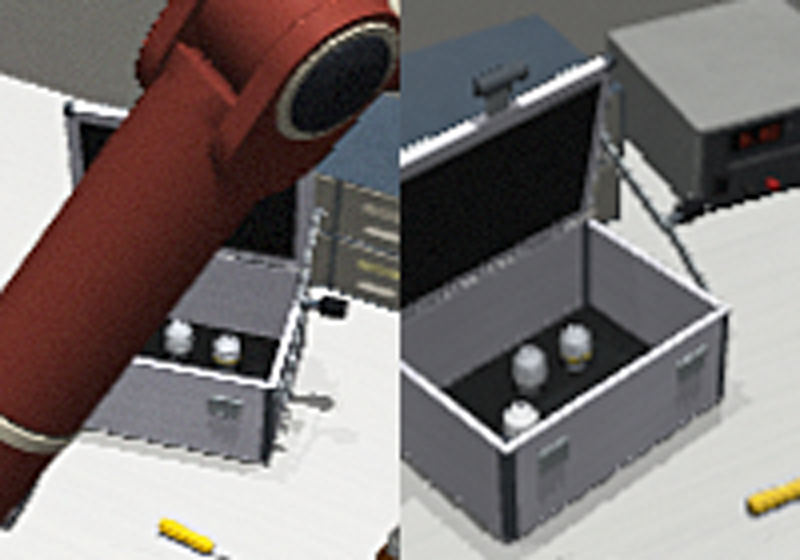

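```bash
cat >> h.py <<'E'
from scipy.optimize import least_squares as LS
def tri(obs,x0=(.6,0,.15)):
    r=LS(lambda P:np.concatenate([proj(c,P)-np.array(x) for c,x in obs]),x0); return r.x,r.fun.round(1)
E
cat >> fit.py <<'E'
kn,res=tri([('scene2',(303.2,207)),('side2',(281.3,187.5))]);print('tri knob',kn,res, (Rz(-p[2])@(kn-np.array([p[0],p[1],0]))))
print('foot px',proj('scene2',cw(p,(-.067,-.156,.079))),proj('scene2',cw(p,(-.003,-.156,.1397))))
def to(tgt):
    s=readout.state();from scipy.spatial.transform import Rotation as R
    r=R.from_quat(s['eef_rot']); print('tool shift cm',(r.inv().apply(np.array(tgt)-s['tcp_pos'])*100).round(2)); print('heading rel case',np.degrees(np.arctan2(*r.as_matrix()[1::-1,0])-p[2]))
to(cw(p,(-.009,-.166,.24)))
E
sed -i "s/('scene1',(287.5,245.2)/('scene2',(303.2,207),(K[0],-156,K[1])),('scene2',(287,246),(-85,-120,0)),('scene2',(288.8,226),(-85,-120,104)),('scene1',(287.5,245.2)/" fit.py; python3 fit.py
```

```text
knob case [ -2.89612273 139.67685969] 175.80657989278686 88.2665756863815
[0.5830857  0.03732685 0.23459176]
[[ 0.4  0.4]
 [-0.3  0.1]
 [ 0.5 -1.8]
 [ 0.5 -1.7]
 [ 0.2 -1.4]
 [ 0.6 -1.3]
 [-0.4 -0.9]
 [-0.3 -0.2]
 [-0.7  0.1]
 [-0.8  0.6]
 [-0.4 -1.2]
 [-0.6  0.1]]
knob [ 0.61653048 -0.11507339  0.13967686]
pull [0.63171617 0.04894915 0.31      ]
pullshut [0.46734519 0.00966578 0.109     ]
foot [ 0.55418245 -0.12997408  0.079     ]
tri knob [ 0.62296842 -0.11446383  0.13061637] [ 0.  -0.1  0.   0.1] [ 0.00350718 -0.15690361  0.13061637]
foot px [298.38138225 229.52740143] [302.84371986 206.12922418]
tool shift cm [22.76 14.99  5.83]
heading rel case 89.74593486821847
```

Emit:
step_arm:
  rows: [-1,5.7,3.75,0,0,-1,5.7,3.75,0,0,-1,5.7,3.75,0,0,-1,5.7,3.75,0,0,-1,0,0,3,0,-1,0,0,3,0,-1,0,0,0,0,-1,0,0,0,0]

```text
clock: 3.75
tcp_pos: [0.6056, -0.1465, 0.2399]
eef_rot: [0.62, 0.784, 0.001, 0.001]
wrist_force: [0.0, -0.6, 0.6]
width: 0.0005
grip_force: 0.0
```

```bash
cat >> fit.py <<'E'
def ck():
    s=readout.state();print(s['clock'],s['wrist_force'],'tcp in case mm',(Rz(-p[2])@(s['tcp_pos']-np.array([p[0],p[1],0]))*1e3).round(1))
E
python3 - <<'E' | tail -3
from fit import *
to(cw(p,(-.009,-.166,.165)));ck()
a=grab('scene','scene3.png')['img'][110:260,210:350];b=grab('side','side3.png')['img'][95:245,230:360]
cv2.imwrite('pics/crop3.png',cv2.resize(np.hstack([a,b]),None,fx=2.9,fy=2.9,interpolation=cv2.INTER_CUBIC))
E
```

```text
tool shift cm [1.82 1.16 7.49]
heading rel case 89.89029005234231
3.75 [ 0.04430243 -0.56040712  0.61562663] tcp in case mm [ -20.8 -184.1  239.9]
```

View pics/crop3.png

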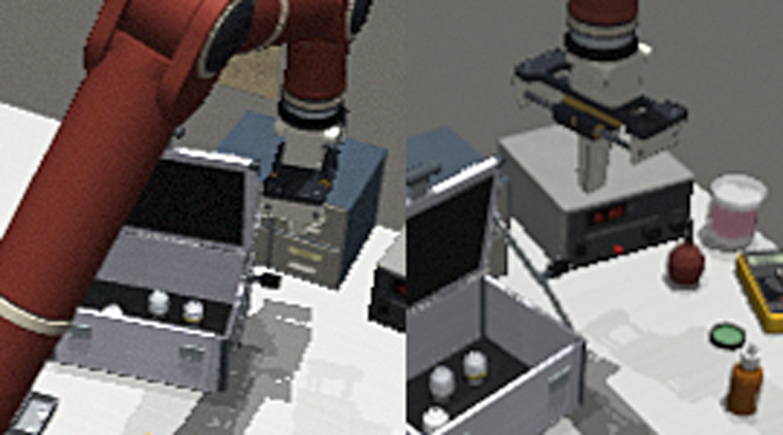

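Emit:
step_arm:
  rows: [-1,0.9,0.6,0,0,-1,0.9,0.55,0,0,-1,0,0,0,0,-1,0,0,2.5,0,-1,0,0,2.5,0,-1,0,0,2,0,-1,0,0,0,0]

```text
clock: 4.72
tcp_pos: [0.6108, -0.1263, 0.1671]
eef_rot: [0.62, 0.785, -0.001, -0.002]
wrist_force: [0.5, 0.1, -0.2]
width: 0.0003
grip_force: 0.0
```

```bash
python3 - <<'E' | tail -3
from fit import *
to(cw(p,(-.005,-.165,.150)));ck()
E
```

```text
tool shift cm [0.05 0.62 1.71]
heading rel case 89.97360965813549
4.725 [ 0.48079551  0.07460481 -0.23478314] tcp in case mm [ -11.1 -165.5  167.1]
```

Emit:
step_arm:
  rows: [-1,0,0.4,0.8,0,-1,0,0,0.5,0,-1,0,0,0.4,0,-1,0,0.1,0.3,0,-1,0,0.2,0.3,0,-1,0,0.2,0.3,0,-1,0,0.2,0.3,0,-1,0,0.2,0.3,0,-1,0,0.2,0.3,0,-1,0,0,0,0]

```text
clock: 5.98
tcp_pos: [0.6263, -0.1226, 0.1332]
eef_rot: [0.62, 0.785, -0.0, -0.0]
wrist_force: [3.3, 0.4, 3.2]
width: 0.0004
grip_force: 1.6
```

```bash
python3 - <<'E' | tail -3
from fit import *
to(cw(p,(-.005,-.165,.150)));ck()
a=grab('scene','scene4.png')['img'][130:270,220:320];b=grab('side','side4.png')['img'][135:275,210:310]
cv2.imwrite('pics/crop4.png',cv2.resize(np.hstack([a,b]),None,fx=4,fy=4,interpolation=cv2.INTER_CUBIC))
E
```

```text
tool shift cm [ 0.06 -0.99 -1.67]
heading rel case 89.97943848927936
5.975 [3.29351089 0.4217509  3.22518658] tcp in case mm [   4.9 -165.6  133.2]
```

View pics/crop4.png

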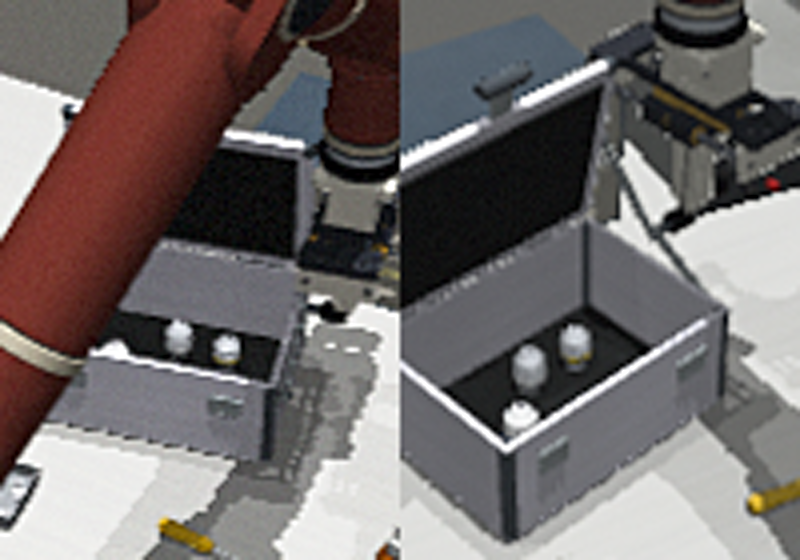

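Emit:
step_arm:
  rows: [-1,0,0.3,0.2,0,-1,0,0.3,0.3,0,-1,0,0.3,0.3,0,-1,0,0,0,0]

```text
clock: 6.58
tcp_pos: [0.6348, -0.1206, 0.1247]
eef_rot: [0.62, 0.785, -0.001, -0.001]
wrist_force: [0.8, 0.3, 0.8]
width: 0.0007
grip_force: 0.0
```

```bash
python3 - <<'E' | tail -4
from fit import *
kn,res=tri([('scene4',(302,208)),('side4',(279.3,190))]);print('tri knob4',kn,res, (Rz(-p[2])@(kn-np.array([p[0],p[1],0]))))
ck()
grab('scene','scene5.png')['img'];b=grab('side','side5.png')['img'][155:215,240:310]
a=cv2.imread('pics/side2.png')[155:215,240:310]
cv2.imwrite('pics/crop5.png',cv2.resize(np.hstack([a,b]),None,fx=5.7,fy=5.7,interpolation=cv2.INTER_CUBIC))
E
```

```text
tool shift cm [ -0.04  -2.28 -11.53]
heading rel case 89.97578363969593
tri knob4 [ 0.62614594 -0.10881727  0.12031177] [ 0. -0.  0.  0.] [ 0.00791017 -0.15215031  0.12031177]
6.575 [0.80026732 0.27180164 0.77365127] tcp in case mm [  13.6 -165.6  124.7]
```

View pics/crop5.png

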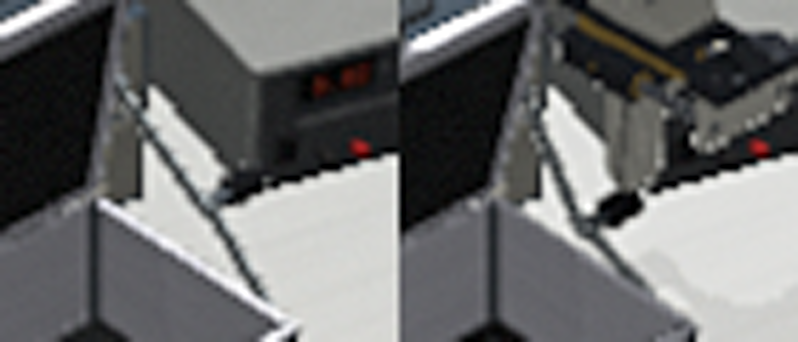

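Emit:
step_arm:
  rows: [-1,0,0,-1,0,-1,0,0,-2,0,-1,0,0,-4,0,-1,0,0,-4,0,-1,0,0,-4,0,-1,0,0,-4,0,-1,0,0,-4,0,-1,0,0,-2,0,-1,0,0,0,0]

```text
clock: 7.8
tcp_pos: [0.636, -0.1201, 0.3784]
eef_rot: [0.62, 0.785, 0.001, 0.002]
wrist_force: [-0.2, 0.3, -0.9]
width: 0.0004
grip_force: 0.0
```

Emit:
step_arm:
  rows: [1,0,0,0,10,1,0,0,0,10,1,0,0,0,10,1,0,0,0,10,1,0,0,0,10,1,0,0,0,10,1,0,0,0,10,1,0,0,0,10,1,0,0,0,10,1,0,0,0,0]

```text
clock: 9.05
tcp_pos: [0.6348, -0.1204, 0.3744]
eef_rot: [0.993, 0.118, -0.001, -0.0]
wrist_force: [-0.3, 1.1, -0.3]
width: 0.0921
grip_force: 0.0
```

```bash
python3 - <<'E' | tail -2
from fit import *
to(cw(p,(.05,0,.36)));ck()
a=grab('scene','scene6.png')['img'][110:250,220:320];b=grab('side','side6.png')['img'][125:265,200:300]
cv2.imwrite('pics/crop6.png',cv2.resize(np.hstack([a,b]),None,fx=4,fy=4,interpolation=cv2.INTER_CUBIC))
E
```

```text
heading rel case 0.09077282610634291
9.05 [-0.33385195  1.14991246 -0.32870097] tcp in case mm [  13.6 -165.4  374.4]
```

View pics/crop6.png

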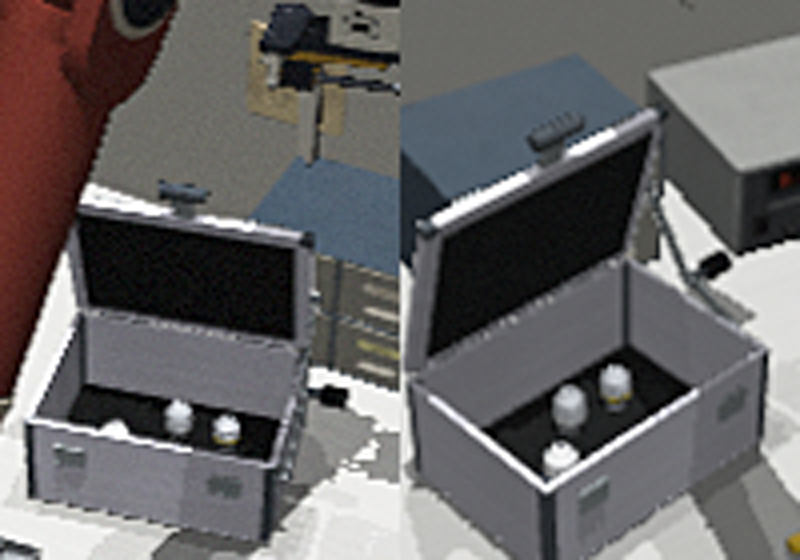

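```bash
python3 - <<'E' | tail -5
from fit import *
obs=[('scene6',(266.2,158.2)),('side6',(239.2,158.2))]
kn,res=tri(obs);print('pull',kn,res,(Rz(-p[2])@(kn-np.array([p[0],p[1],0]))))
P=lambda d:cw(p,(.085-.204*np.cos(np.radians(80)-d),0,.109+.204*np.sin(np.radians(80)-d)))
r=LS(lambda d:np.concatenate([proj(c,P(d[0]))-np.array(x)+np.array([.2,-.0]) for c,x in obs]),[.1]);print(r.x,r.fun)
q=P(r.x[0]);print(q,(Rz(-p[2])@(q-np.array([p[0],p[1],0]))));to(q-np.array([0,0,.019]))
E
```

```text
pull [0.61774744 0.04321165 0.30039988] [-0.   0.2 -0.1 -0.1] [ 0.03508022 -0.00233337  0.30039988]
[0.09832355] [-0.79837015 -0.2918514   0.62402275 -0.6208234 ]
[0.61228869 0.04430613 0.30545303] [ 3.00253996e-02 -7.16311738e-19  3.05453031e-01]
tool shift cm [  1.67 -16.54   8.85]
heading rel case 0.13575091327491695
```

Emit:
step_arm:
  rows: [1,0.3,-2.7,0,0,1,0.3,-2.7,0,0,1,0.3,-2.7,0,0,1,0.3,-2.7,0,0,1,0.3,-2.8,0,0,1,0.3,-2.8,0,0,1,0,0,0,0,1,0,0,0,0]

```text
clock: 10.15
tcp_pos: [0.615, 0.0413, 0.3755]
eef_rot: [0.993, 0.116, -0.0, 0.001]
wrist_force: [0.3, 0.6, -0.6]
width: 0.0927
grip_force: 0.0
```

```bash
python3 - <<'E' | tail -3
from fit import *
to(cw(p,(.032,-.0015,.284)));ck()
E
```

```text
tool shift cm [ 0.01 -0.22  9.15]
heading rel case -0.08958750303971631
10.15 [ 0.34871079  0.63148526 -0.63198173] tcp in case mm [ 31.9  -3.5 375.5]
```

Emit:
step_arm:
  rows: [1,0,-0.2,2,0,1,0,0,2.5,0,1,0,0,2.5,0,1,0,0,2.1,0,1,0,0,0,0,1,0,0,0,0]

```text
clock: 10.9
tcp_pos: [0.6151, 0.044, 0.2857]
eef_rot: [0.993, 0.116, 0.001, 0.0]
wrist_force: [-0.7, -0.6, 0.1]
width: 0.093
grip_force: 0.0
```

Emit:
step_arm:
  rows: [-0.3,0,0,0,0,-0.3,0,0,0,0,-0.3,0,0,0,0,-0.3,0,0,0,0,-0.3,0,0,0,0]

```text
clock: 11.52
tcp_pos: [0.6143, 0.0453, 0.2847]
eef_rot: [0.993, 0.117, -0.0, -0.0]
wrist_force: [0.1, 2.0, -0.5]
width: 0.0472
grip_force: 3.3
```

```bash
python3 - <<'E' | tail -2
from fit import *
ck()
a=grab('scene','scene7.png')['img'][110:250,220:320];b=grab('side','side7.png')['img'][115:255,200:300]
cv2.imwrite('pics/crop7.png',cv2.resize(np.hstack([a,b]),None,fx=4,fy=4,interpolation=cv2.INTER_CUBIC))
E
```

```text
heading rel case -0.027674242143745552
11.525 [ 0.12531297  1.96290566 -0.48083995] tcp in case mm [ 32.2   0.5 284.7]
```

View pics/crop7.png

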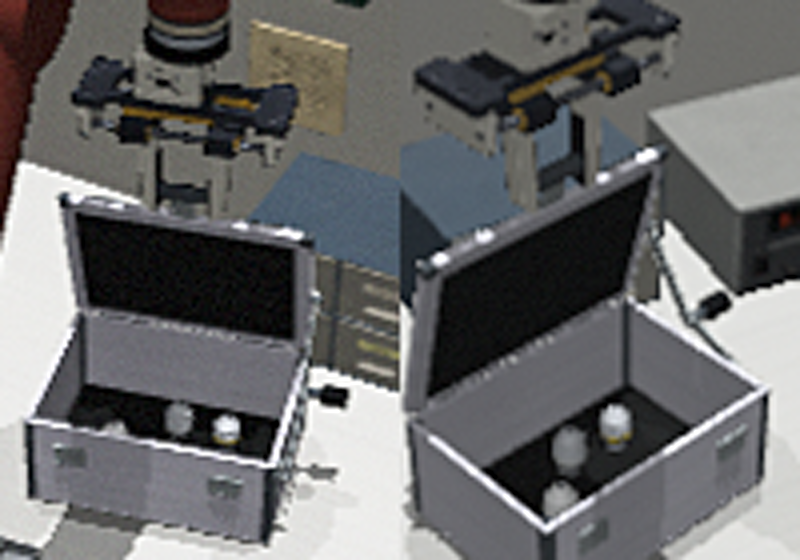

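```bash
python3 - <<'E' | tail -26
import numpy as np
a=np.linspace(np.radians(74.8),0,27);x=-20.4*np.cos(a);z=20.4*np.sin(a)
for i in range(26): print(i,np.degrees(a[i+1]).round(1),(x[i+1]-x[i]).round(2),(z[i]-z[i+1]).round(2))
E
```

```text
0 71.9 -0.98 0.29
1 69.0 -0.97 0.34
2 66.2 -0.95 0.39
3 63.3 -0.93 0.44
4 60.4 -0.9 0.48
5 57.5 -0.88 0.53
6 54.7 -0.85 0.57
7 51.8 -0.82 0.61
8 48.9 -0.79 0.65
9 46.0 -0.75 0.69
10 43.2 -0.72 0.73
11 40.3 -0.68 0.76
12 37.4 -0.64 0.8
13 34.5 -0.6 0.83
14 31.6 -0.56 0.86
15 28.8 -0.52 0.89
16 25.9 -0.47 0.91
17 23.0 -0.42 0.93
18 20.1 -0.38 0.95
19 17.3 -0.33 0.97
20 14.4 -0.28 0.99
21 11.5 -0.23 1.0
22 8.6 -0.18 1.01
23 5.8 -0.13 1.02
24 2.9 -0.08 1.02
25 0.0 -0.03 1.02
```

Emit:
step_arm:
  rows: [-1,0,0,0,0,-1,0,0,0,0,-1,0,0,0,0]

```text
clock: 12.0
tcp_pos: [0.6141, 0.0461, 0.2846]
eef_rot: [0.993, 0.117, -0.0, -0.001]
wrist_force: [-0.9, 2.9, -0.8]
width: 0.0454
grip_force: 30.0
```

Emit:
step_arm:
  rows: [-1,-0.98,0,0.29,0,-1,-0.97,0,0.34,0,-1,-0.95,0,0.39,0,-1,-0.93,0,0.44,0,-1,-0.9,0,0.48,0,-1,-0.88,0,0.53,0,-1,0,0,0,0]

```text
clock: 12.88
tcp_pos: [0.5571, 0.0321, 0.2592]
eef_rot: [0.993, 0.117, -0.002, -0.0]
wrist_force: [-4.8, 4.8, 2.8]
width: 0.0459
grip_force: 30.0
```

```bash
python3 - <<'E' | tail -1
from fit import *
ck()
E
```

```text
12.875 [-4.77182959  4.82046511  2.7933844 ] tcp in case mm [-26.5   0.9 259.2]
```

Emit:
step_arm:
  rows: [-1,-0.8,-0.1,0.57,0,-1,-0.8,0,0.61,0,-1,-0.79,0,0.65,0,-1,-0.75,0,0.69,0,-1,-0.72,0,0.73,0,-1,-0.68,0,0.76,0,-1,-0.64,0,0.8,0,-1,-0.6,0,0.83,0,-1,0,0,0,0]

```text
clock: 14.0
tcp_pos: [0.5007, 0.0183, 0.2022]
eef_rot: [0.993, 0.116, -0.003, 0.001]
wrist_force: [-5.8, 0.8, 2.6]
width: 0.0456
grip_force: 30.0
```

```bash
python3 - <<'E' | tail -1
from fit import *
ck()
E
```

```text
14.0 [-5.83154746  0.75077182  2.63293804] tcp in case mm [-84.6   0.6 202.2]
```

Emit:
step_arm:
  rows: [-1,-0.53,0,0.86,0,-1,-0.5,0,0.89,0,-1,-0.47,0,0.91,0,-1,-0.42,0,0.93,0,-1,-0.38,0,0.95,0,-1,-0.33,0,0.97,0,-1,-0.28,0,0.99,0,-1,0,0,0,0]

```text
clock: 15.0
tcp_pos: [0.4734, 0.0116, 0.1374]
eef_rot: [0.993, 0.116, -0.002, 0.001]
wrist_force: [-5.3, -2.5, 0.1]
width: 0.0458
grip_force: 30.0
```

```bash
python3 - <<'E' | tail -1
from fit import *
ck()
E
```

```text
15.0 [-5.27001093 -2.48040971  0.13590556] tcp in case mm [-112.7    0.5  137.4]
```

Emit:
step_arm:
  rows: [-1,-0.2,0,1,0,-1,-0.15,0,1,0,-1,-0.1,0,1,0,-1,-0.05,0,0.7,0,-1,0,0,0.5,0,-1,0,0,0.4,0,-1,0,0,0.3,0,-1,0,0,0,0]

```text
clock: 16.0
tcp_pos: [0.4682, 0.0103, 0.0888]
eef_rot: [0.993, 0.116, -0.002, 0.001]
wrist_force: [-5.1, -1.3, -2.0]
width: 0.0452
grip_force: 30.0
```

```bash
python3 - <<'E' | tail -1
from fit import *
ck()
E
```

```text
16.0 [-5.1169122  -1.34799294 -2.02195733] tcp in case mm [-118.     0.5   88.8]
```

Emit:
step_arm:
  rows: [-1,0,0,0.2,0,-1,0,0,0.2,0,-1,0,0,0.2,0,-1,0,0,0,0]

```text
clock: 16.5
tcp_pos: [0.4686, 0.0104, 0.0865]
eef_rot: [0.993, 0.117, -0.001, 0.001]
wrist_force: [-12.3, -1.0, 28.8]
width: 0.0456
grip_force: 30.0
```

Emit:
step_arm:
  rows: [-1,0,0,-0.2,0,-1,0,0,0,0,1,0,0,0,0,1,0,0,0,0,1,0,0,0,0,1,0,0,0,0,1,0,0,0,0]

```text
clock: 17.38
tcp_pos: [0.4703, 0.0118, 0.0855]
eef_rot: [0.993, 0.117, 0.0, -0.0]
wrist_force: [0.5, -0.0, 1.2]
width: 0.0908
grip_force: 0.0
```

Emit:
step_arm:
  rows: [1,0,0,-1,0,1,0,0,-3,0,1,0,0,-4,0,1,0,0,-4,0,1,0,0,-2,0,1,0,0,0,0,1,0,0,0,0]

```text
clock: 18.25
tcp_pos: [0.4694, 0.0117, 0.2249]
eef_rot: [0.993, 0.117, -0.001, -0.0]
wrist_force: [-1.0, 0.3, -1.0]
width: 0.093
grip_force: 0.0
```

```bash
python3 - <<'E' | tail -1
from fit import *
ck()
a=grab('scene','scene8.png')['img'][110:260,220:340];b=grab('side','side8.png')['img'][135:285,190:320]
cv2.imwrite('pics/crop8.png',cv2.resize(np.hstack([a,b]),None,fx=3.2,fy=3.2,interpolation=cv2.INTER_CUBIC))
E
```

```text
18.25 [-0.9564812   0.26113658 -1.01510782] tcp in case mm [-116.6    1.5  224.9]
```

View pics/crop8.png

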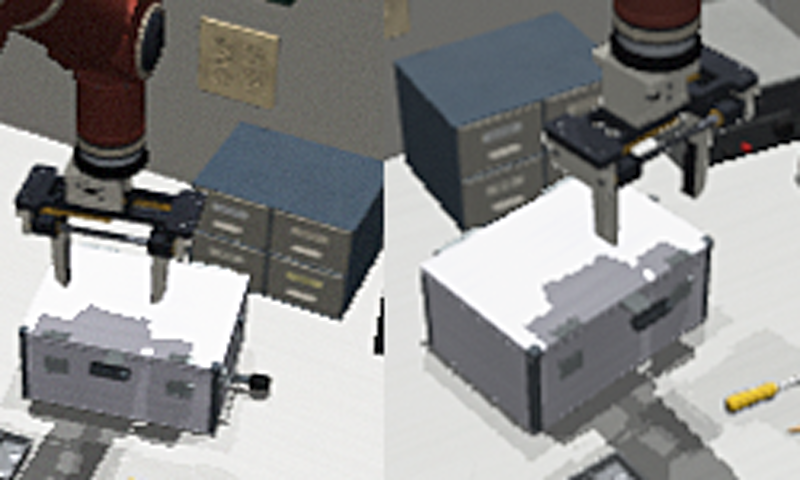

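The lid is fully shut, the pull is free at (650,312) in the side crop, and the gripper is well clear above it.

```bash
python3 -c "
from rig import job
print(job.sign_off())"
```

```text
the job is handed in; nothing more can be done
None
```

The stay was pushed through, the lid was lowered under grip until it was fully shut and then let go, and the job was handed in at about 18 s; I got no verdict back, and I did not check the objectives after the lid closed or measure the bystanders.

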